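# Hold the lid over the butter dish

## Robot

A 6-joint arm with a two-finger parallel gripper is mounted at the origin on the work surface. World frame = base frame: x ahead of the robot, y to its left, z up, the work surface at z = 0. Lengths are in m, angles in degrees, forces in N, time in s.
With the tool pointing down it reaches from about 0.25 to 0.725 m from the base axis. Payload 9.7 kg.
Tool frame: the origin (TCP) lies midway between the tips of the shut fingers; the grasp point (between the pads) lies 19 mm behind it; z points along the fingers, y is the line along which they close (so a half turn about z gives the same grasp; the last joint's range is limited). The gripper opens to 85 mm and grips with 20 to 120 N. Pads are 22 mm wide; open, the fingers measure 114 mm over their backs; the gripper's body (76 mm by 85 mm) begins 54 mm behind the grasp point. The pads swing forward as they close: fully open they stand 13 mm farther back than shut.
Start: joints at [65.317, 4.979, 10.078, 95.1, 0, 90], TCP at [0.23, 0.5, 0.231] pointing down, gripper open.
Joint ranges: [-179.16, 179.16], [-48.56, 103.87], [-65.8, 70.77], [-126.05, 130.52], [-82.76, 87.17], [-180, 180]. Speed limits (degrees/s): [127.2, 127.2, 147.25, 180, 180, 180].

## Interface

Orientations are given as [roll, pitch, yaw] about the fixed x, y, z axes, in that order (R = Rz(yaw) Ry(pitch) Rx(roll)).
In Python, from workcell import * gives the robot as it stands.
- The arm moves only by the tool servo_tool, never from a script. Its argument "moves" is a list of rows, each a list of 4 numbers: the shift along the world's x, y, z in cm, then the turn about the world's z in rad. A call has 1 to 20 rows; each row is the pose to reach, as a shift and turn from the pose commanded when the call began; what a row does not reach only later rows make up. A row lasts 1/12 s, in which the tool goes at most 41.7 mm and 7.16 degrees, less where a joint would pass 70% of its speed; a pose out of reach is approached as far as the arm can. A call with a gripper value outside its range is refused whole. "claw" is the closure, from 0 (fully open) to 1 (shut), set as the call begins (left out, the last holds). The fingers move at their own pace and stop on an object; "force" is the grip in N (left out, the last holds). Time passes only in rows, so rows that repeat a pose let the fingers close. It gives the time, the measured TCP pose, the force, the opening and the grip force at its end, in the units of the state.
- get_obs(): the state, without advancing time (a new reading comes with each control period).
- camera(name): name is "side" or "top"; returns the picture (384x512x3 uint8, red, green, blue); there is no depth.
- get_calibration(name): a dict with "fx", "fy", "cx", "cy" (pixels), "rvec" (rotation vector, rad) and "tvec" (3), from world to camera coordinates, as OpenCV has them. Camera axes: x right, y down, z forward; pixel columns grow to the right and rows downward; lengths in m; the calibration is good to about 2 mm. A picture is of the moment at which its call begins. get_calibration takes no time and is no camera call.
- job_done(): hands the job in; it is judged then, once.
The state is a dict: "time": time; "q": joint angles; "qd": joint speeds; "joint_efforts": joint torques, N m; "ee_pos": TCP position; "tcp_rot": TCP orientation; "wrist_force": force on the tool from outside, world axes, zero at the start; "torque": the same for the moment, N m; "opening": finger opening in m; "grasp_force": force on a finger pad.
Only numpy, scipy, OpenCV 4.12 (cv2) and the standard library are available. Lean on these libraries where they do the work, as an engineer would, in place of code of your own. Each camera call takes 0.05 s, during which the arm holds its last target. There are 200 camera calls.

## Task

Set the empty white butter dish up on the little narrow oak step, in the middle and lined up with it, and let go of it. Then take its oak lid by the handle, carry it over the jars and pots without disturbing anything, and finish still holding it level about a centimetre above the dish, centred and lined up with the rim: the lid must never touch the dish, so that I can slip a sheet of paper in between.

Things in the scene. Friction and masses are not known exactly. Their poses are not given: they have to be found in the camera images.
- dish: White ceramic oblong butter dish, loose, open at the top: 56 mm (its x) by 104 mm (its y, the long way) by 44 mm high, flat bottom, vertical walls 5 mm thick, about 0.3 kg. Origin at the centre of the underside, z up. Starts upright on the table. Grasp it across its 56 mm width. A half turn makes no difference.
- dish_rim (a point): Centre of the dish's mouth, level with its rim, 44 mm above the dish's underside; axes as the dish's.
- lid: Flat oblong oak lid, loose, about 0.12 kg, lying on the table. From below: tongue 38 x 86 mm, 4 mm thick; slab 56 mm (its x) by 104 mm (its y, the long way), 9 mm thick; central bar handle 14 mm wide (x), 44 mm long (y), 26 mm tall, from z = 13 to 39 mm. Origin at the centre of the tongue's underside (lowest face), z up. A half turn makes no difference.
- step: Little oak step shelf, fixed to the table: a narrow flat board 60 mm wide (its x) by 150 mm long (its y) by 12 mm thick on two end legs, top 60 mm above the table. Origin on the table under its centre, z up.
- step_top (a point): Centre of the step's upper face, 60 mm above the table; axes as the step's.
- jar: Bystander, leave alone: empty glass clamp-lid jar, 70 mm across, 128 mm tall. Origin at the centre of its underside.
- ramekin: Bystander, leave alone: round fluted white ramekin, 73 mm across, 45 mm tall. Origin at the centre of its underside.
- mill: Bystander, leave alone: dark turned-wood pepper mill, 54 mm across, 145 mm tall. Origin at the centre of its underside.
- shaker: Bystander, leave alone: steel flour shaker, 66 mm across, 108 mm tall. Origin at the centre of its underside.
- coaster: Bystander, leave alone: round cork coaster, 68 mm across, 10 mm thick. Origin at the centre of its underside.
Things that resemble listed ones, but are neither listed nor needed, are in the scene too. Leave any purple look-alike of the step alone. What is shaped like the lid but pink is not meant.

How it is judged (in metres and radians):
On the way, in this order (a step that is already met when the one before it is completed fails the run):
1. the dish stands released in the middle of the step, lined up with it (x of dish in the frame of step_top between -0.012 and 0.012 m and y of dish in the frame of step_top between -0.02 and 0.02 m and z of dish in the frame of step_top between -0.003 and 0.005 m and angle between the y axis of dish and the y axis of step, either way round below 0.15 rad and angle between dish's own z axis and vertical below 0.08 rad and contact force between dish and the fingers below 0.1 N and linear speed of dish below 0.02 m/s and contact force between dish and step above 0.5 N), for 0.2 s.
2. the lid is lifted off the table in the fingers (height (world z) of lid above 0.04 m and contact force between lid and the fingers above 1 N), for 0.1 s.
At the end, for the whole second after the job is handed in: The dish rests released on the step, within 12 mm of its middle across and 20 mm along, aligned within 0.15 rad; the lid is held still by the fingers, touching neither dish nor step, its underside 3 to 20 mm above the rim, centred within 8 mm, aligned within 0.12 rad and level within 0.08 rad (all of step 1 and z of lid in the frame of dish_rim between 0.003 and 0.02 m and horizontal distance between lid and dish_rim below 0.008 m and angle between the y axis of lid and the y axis of dish, either way round below 0.12 rad and angle between lid's own z axis and vertical below 0.08 rad and linear speed of lid below 0.02 m/s and contact force between lid and the fingers above 1 N and contact force between lid and dish below 0.1 N and contact force between lid and step below 0.1 N); the arm keeps its last pose, push and grip.
It fails at once if the lid touches the dish (contact force between lid and dish above 0.3 N).
It fails at once if a bystander is disturbed (moved over 25 mm) (distance of any of jar, ramekin, mill, shaker, coaster from where it was at the start of the episode above 0.025 m).
It also fails if it takes over 72 s, if anything falls off the work surface, if the arm or the gripper's body presses on something with over 40 N, if the wrist force passes 120 N, or if a joint passes its speed limit or range.

## Working session

There is one attempt and no reset: what is moved stays moved. The work goes in short steps, Python scripts to look and compute and a tool call to move; the robot and the scene stay as the last step left them, time stands still between calls to the robot, and variables do not carry over. Pictures are saved under pics/ and viewed, at most 10 in all, crops included, and the job is handed in when it is done.

Besides the shell and the picture viewer there is one more tool, called after "Request:" by a JSON object that holds its "api" and its "payload", one argument or row to a line. servo_tool: Moves the arm, as the interface text tells. Its arguments: {"type":"object","properties":{"moves":{"type":"array","items":{"type":"array","items":{"type":"number"}}},"claw":{"type":"number"},"force":{"type":"number"}},"required":["moves"]}

```bash
mkdir -p pics; cat > h.py <<'E'
from workcell import *
import numpy as np, cv2
def cal(n):
    c=get_calibration(n); R=cv2.Rodrigues(np.array(c["rvec"],float))[0]; t=np.array(c["tvec"],float).ravel()
    K=np.array([[c["fx"],0,c["cx"]],[0,c["fy"],c["cy"]],[0,0,1]]); return K,R,t
def ray(n,uv):
    K,R,t=cal(n); d=R.T@np.linalg.solve(K,np.array([uv[0],uv[1],1.])); return -R.T@t,d
def onplane(n,uv,z):
    o,d=ray(n,uv); return o+d*(z-o[2])/d[2]
def proj(n,p):
    K,R,t=cal(n); q=K@(R@np.array(p,float)+t); return q[:2]/q[2]
def tri(u1,u2,n1="top",n2="side"):
    o1,d1=ray(n1,u1);o2,d2=ray(n2,u2)
    s=np.linalg.lstsq(np.c_[d1,-d2],o2-o1,rcond=None)[0]
    a,b=o1+d1*s[0],o2+d2*s[1]; return (a+b)/2,np.linalg.norm(a-b)
def snap(n,f):
    im=camera(n); cv2.imwrite(f"pics/{f}.png",im[:,:,::-1]); return im
E
python3 - <<'E'
from h import *
for n in("top","side"):
    im=snap(n,n+"0"); cv2.imwrite(f"pics/{n}0x.png",cv2.resize(im[:,:,::-1],(800,600),interpolation=cv2.INTER_CUBIC))
    K,R,t=cal(n); print(n,K[0,0],(-R.T@t).round(3),R[2].round(2))
E
```

```text
top 356.03777522619913 [ 0.38  -0.015  0.988] [ 0.12  0.04 -0.99]
side 480.15662919330657 [-0.268 -0.725  0.738] [ 0.62  0.58 -0.53]
```

View pics/top0x.png

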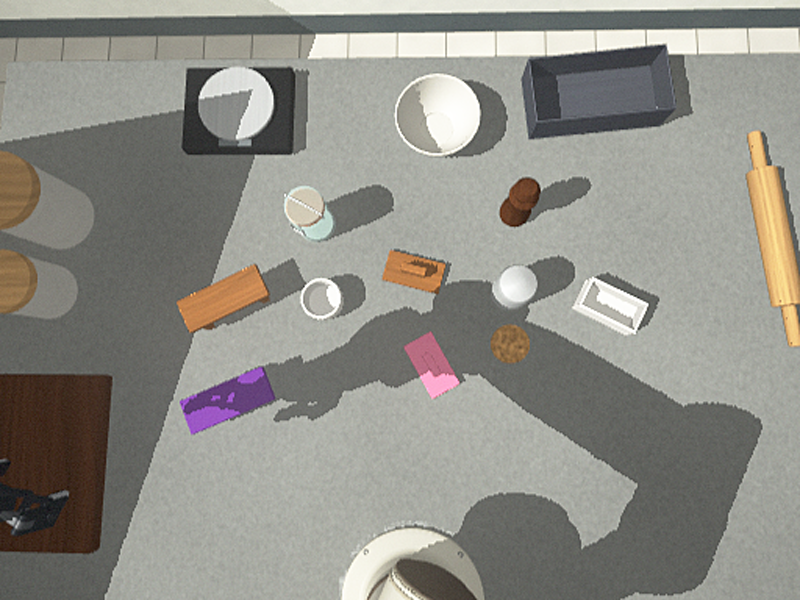

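View pics/side0x.png

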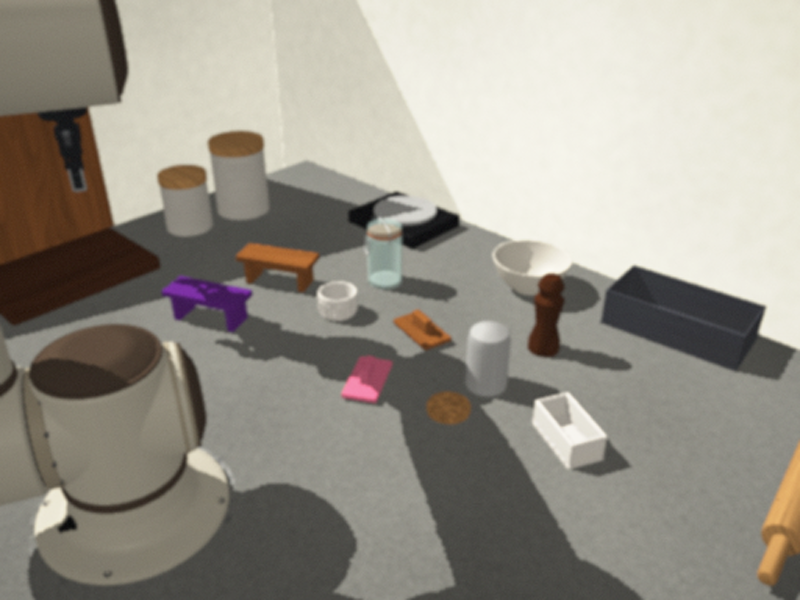

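The top view (800×600 scale) shows the dish at about (612,305), the oak lid at (415,270), the oak step at (223,297) with its purple double below it at (227,400), and the pink lid at (432,365). In the side view, the dish is at (568,430), the lid at (422,328) and the step at (278,262).

```bash
cat > seg.py <<'E'
from h import *
def corners(im,n,kind,win,eps=.04):
    x0,y0,x1,y1=win; hsv=cv2.cvtColor(im,cv2.COLOR_RGB2HSV).astype(int); H,S,V=hsv[...,0],hsv[...,1],hsv[...,2]
    if kind=="oak": m=(H<20)&(S>110)&(V>60)
    elif kind=="oaktop": m=(H<20)&(S>110)&(V>120)
    else: m=(S<40)&(V>(150 if n=="top" else 130))
    w=np.zeros(m.shape,bool); w[y0:y1,x0:x1]=1
    m=((m&w)*255).astype(np.uint8)
    c=max(cv2.findContours(m,cv2.RETR_EXTERNAL,cv2.CHAIN_APPROX_NONE)[0],key=cv2.contourArea)
    h=cv2.convexHull(c); return cv2.approxPolyDP(h,eps*cv2.arcLength(h,True),True)[:,0,:],c
E
python3 - <<'E'
from seg import *
s=1.5625
W={"top":{"dish":(565,270,655,340),"lid":(375,240,455,300),"step":(170,255,275,338)},
"side":{"dish":(525,385,612,472),"lid":(385,302,460,355),"step":(230,238,325,295)}}
rows=[]
for n in W:
    im=cv2.imread(f"pics/{n}0.png")[:,:,::-1].copy(); row=[]
    for k,w in W[n].items():
        w=[int(v/s) for v in w]
        p,c=corners(im,n,"white" if k=="dish" else "oak",w,.03)
        print(n,k,cv2.contourArea(c),p.tolist(),"rect",np.round(cv2.minAreaRect(c)[0],1))
        x0,y0=w[0]-3,w[1]-3
        cr=cv2.resize(im[y0:y0+66,x0:x0+66,::-1],(264,264),interpolation=cv2.INTER_NEAREST)
        for q in p: cv2.circle(cr,tuple(int(v) for v in ((q-[x0,y0]+.5)*4)),3,(0,255,0),1)
        cv2.putText(cr,f"{x0},{y0}",(2,260),0,.4,(0,0,255)); row.append(cr)
    rows.append(np.hstack(row))
cv2.imwrite("pics/crops.png",np.vstack(rows))
E
```

```text
top dish 2070.5 [[418, 172], [418, 216], [361, 215], [368, 172]] rect [389.5 194. ]
top lid 674.5 [[249, 161], [284, 169], [280, 187], [245, 178]] rect [264.5 173.5]
top step 1195.5 [[162, 169], [171, 191], [121, 212], [113, 193]] rect [142.6 191.7]
side dish 2579.5 [[390, 246], [385, 293], [338, 301], [336, 260], [351, 246]] rect [363.  273.5]
side lid 441.0 [[252, 205], [267, 198], [287, 218], [272, 223]] rect [270. 211.]
side step 802.5 [[151, 163], [160, 155], [203, 162], [193, 186], [159, 180]] rect [175.9 170.1]
```

View pics/crops.png

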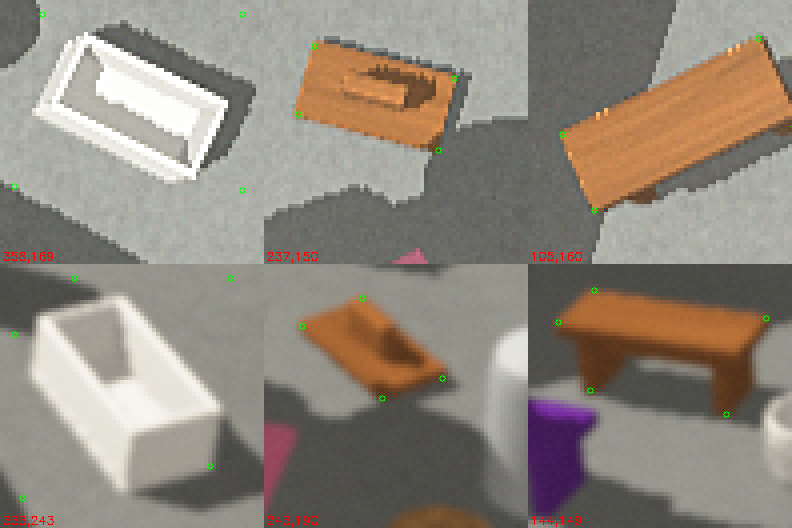

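In the enlarged crops the corners of the dish rim, the lid slab top and the step top can be read directly. I'm triangulating those read-offs and checking them against the known sizes.

```bash
python3 - <<'E'
from h import *
P={"dish":([(379.3,177.8),(415,194),(406.7,212.5),(370.5,194.8)],[(363.5,250.8),(387.5,279.5),(365,285),(342.2,256.5)],.044),
"lid":([(249.8,160.3),(284,169),(279.5,186.3),(245.5,178)],[(267.5,198.5),(287.7,218.3),(272.5,222),(252.5,205.5)],.013),
"step":([(162.5,169.5),(171,190),(121.5,212.5),(113.5,193.5)],[(203.5,162.5),(198.2,169),(151.5,163.5),(160.5,155.5)],.060)}
for k,(a,b,z) in P.items():
    T=[tri(u,v) for u,v in zip(a,b)]; print(k,"tri",[(*(t[0]*1e3).round(0),round(t[1]*1e3,1)) for t in T])
    for n,pts in(("top",a),("side",b)):
        Q=np.array([onplane(n,u,z)[:2] for u in pts]); L=[np.linalg.norm(Q[i]-Q[i-1])*1e3 for i in range(4)]
        e=(Q[1]-Q[0])+(Q[2]-Q[3])
        if k=="step": e=(Q[0]-Q[3])+(Q[1]-Q[2])
        print(" ",n,"centre",Q.mean(0).round(4),"sides",np.round(L),"long axis deg",np.degrees(np.arctan2(e[1],e[0])).round(1))
# table obstacles, base px top (800x600 scale)
for n,u,z in(("jar",(305,200),.128),("ramekin",(321,298),.045),("mill",(525,190),.145),("shaker",(516,284),.108),("coaster",(510,343),.01),("pink",(432,365),.013)):
    print(n,onplane("top",np.array(u)/1.5625,z)[:2].round(3))
print(get_obs()["opening"],get_obs()["tcp_rot"],get_obs()["wrist_force"])
E
```

```text
dish tri [(np.float64(543.0), np.float64(-303.0), np.float64(43.0), np.float64(0.5)), (np.float64(499.0), np.float64(-394.0), np.float64(40.0), np.float64(3.2)), (np.float64(450.0), np.float64(-370.0), np.float64(42.0), np.float64(4.3)), (np.float64(496.0), np.float64(-279.0), np.float64(40.0), np.float64(2.9))]
  top centre [ 0.4975 -0.3366] sides [ 52. 101.  54. 103.] long axis deg -115.8
  side centre [ 0.4926 -0.3376] sides [ 57. 104.  54. 100.] long axis deg -117.5
lid tri [(np.float64(596.0), np.float64(44.0), np.float64(11.0), np.float64(1.0)), (np.float64(573.0), np.float64(-52.0), np.float64(-1.0), np.float64(2.1)), (np.float64(524.0), np.float64(-39.0), np.float64(6.0), np.float64(0.5)), (np.float64(547.0), np.float64(56.0), np.float64(5.0), np.float64(1.0))]
  top centre [0.5588 0.0018] sides [51. 99. 50. 97.] long axis deg -103.9
  side centre [ 0.5507 -0.0048] sides [ 56. 111.  44.  95.] long axis deg -106.0
step tri [(np.float64(561.0), np.float64(276.0), np.float64(54.0), np.float64(0.3)), (np.float64(507.0), np.float64(245.0), np.float64(65.0), np.float64(9.6)), (np.float64(444.0), np.float64(380.0), np.float64(58.0), np.float64(1.7)), (np.float64(495.0), np.float64(405.0), np.float64(57.0), np.float64(2.7))]
  top centre [0.5003 0.3269] sides [145.  61. 144.  56.] long axis deg -64.0
  side centre [0.5013 0.3224] sides [144.  42. 147.  56.] long axis deg -62.1
jar [0.653 0.175]
ramekin [0.505 0.16 ]
mill [ 0.663 -0.173]
shaker [ 0.521 -0.163]
coaster [ 0.432 -0.167]
pink [ 0.393 -0.032]
0.08537977054162904 [-1.79934637e+02 -1.24120052e-03  1.55319481e+02] [-0.08362429  0.36919001  0.27572253]
```

Request:
{"api": "servo_tool", "payload": {
  "moves": [
    [1, -3, 0, -0.06],
    [2, -6, 0, -0.12],
    [3, -9, 0, -0.18],
    [4, -12, 0, -0.24],
    [5, -15, 0, -0.3],
    [6, -18, 0, -0.36],
    [7, -21, 0, -0.42],
    [8, -24, 0, -0.48],
    [9, -27, 0, -0.54],
    [10, -30, 0, -0.6],
    [11, -33, 0, -0.66],
    [12, -36, 0, -0.72],
    [13, -39, 0, -0.78],
    [14, -42, 0, -0.84],
    [15, -45, 0, -0.9],
    [16, -48, 0, -0.96],
    [17, -51, 0, -1.02],
    [18, -54, 0, -1.08],
    [18.5, -55.5, 0, -1.1],
    [18.5, -55.5, 0, -1.1]
  ],
  "claw": 0,
  "force": 30
}}

```text
time: 1.77
ee_pos: [0.4151, -0.0578, 0.2306]
tcp_rot: [-179.9, 0.0, 92.0]
wrist_force: [-0.2, 0.2, -0.3]
opening: 0.0851
grasp_force: 0.0
```

Request:
{"api": "servo_tool", "payload": {
  "moves": [
    [0.8, -2.8, 0, -0.05],
    [1.6, -5.6, 0, -0.1],
    [2.4, -8.4, 0, -0.15],
    [3.2, -11.2, 0, -0.2],
    [4, -14, 0, -0.25],
    [4.8, -16.8, 0, -0.3],
    [5.6, -19.6, 0, -0.35],
    [6.4, -22.4, -0.5, -0.4],
    [7.2, -25.2, -2, -0.45],
    [8.1, -27.9, -4, -0.5],
    [8.1, -27.9, -6.5, -0.5],
    [8.1, -27.9, -9, -0.5],
    [8.1, -27.9, -9, -0.5]
  ]
}}

```text
time: 2.85
ee_pos: [0.494, -0.3327, 0.1354]
tcp_rot: [-179.5, -0.1, 63.7]
wrist_force: [-0.7, 0.0, -1.8]
opening: 0.0856
grasp_force: 0.0
```

```bash
python3 - <<'E'
from h import *
o=get_obs(); p=o["ee_pos"]; print(p,o["tcp_rot"],o["q"])
ims=[]
for n in("top","side"):
    im=snap(n,n+"1"); u=proj(n,[.496,-.337,.03]).astype(int); x0=min(max(u[0]-50,0),412); y0=min(max(u[1]-60,0),264)
    ims.append(cv2.resize(im[y0:y0+120,x0:x0+100,::-1],(400,480),interpolation=cv2.INTER_CUBIC)); print(n,x0,y0)
cv2.imwrite("pics/c1.png",np.hstack(ims))
E
```

```text
[ 0.49396431 -0.33269481  0.13540849] [-1.79513899e+02 -7.70481597e-02  6.36562622e+01] [-3.39667384e+01  1.08733691e+01  6.02638593e+00  8.56450422e+01
  1.18818918e-02  8.23766216e+01]
top 341 135
side 314 211
```

View pics/c1.png

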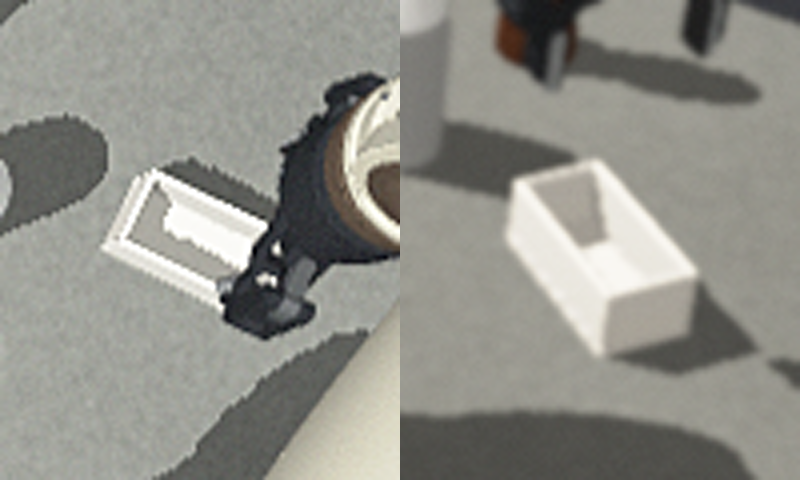

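The gripper stands open above the dish, aligned with its width. In the crop the top view has the dish at (190,235), and the side view shows both fingertips clear above it at (545,85) and (700,45). I'm going down, stopping short to check for settling.

Request:
{"api": "servo_tool", "payload": {
  "moves": [
    [0.1, -0.2, -1.5, 0],
    [0.2, -0.3, -3, 0],
    [0.2, -0.3, -4.5, 0],
    [0.2, -0.3, -6, 0],
    [0.2, -0.3, -7.5, 0],
    [0.2, -0.3, -9, 0],
    [0.2, -0.3, -9.5, 0],
    [0.2, -0.3, -9.5, 0],
    [0.2, -0.3, -9.5, 0],
    [0.2, -0.3, -9.5, 0]
  ]
}}

```text
time: 3.78
ee_pos: [0.4985, -0.3376, 0.0483]
tcp_rot: [179.9, 0.0, 63.7]
wrist_force: [-0.1, 0.0, 0.1]
opening: 0.0853
grasp_force: 0.0
```

Request:
{"api": "servo_tool", "payload": {
  "moves": [
    [-0.2, 0, -1, 0],
    [-0.2, 0, -2, 0],
    [-0.2, 0, -3, 0],
    [-0.2, 0, -3.6, 0],
    [-0.2, 0, -3.8, 0],
    [-0.2, 0, -3.8, 0],
    [-0.2, 0, -3.8, 0],
    [-0.2, 0, -3.8, 0]
  ]
}}

```text
time: 4.45
ee_pos: [0.4959, -0.3374, 0.0087]
tcp_rot: [180.0, 0.0, 63.6]
wrist_force: [0.3, -0.3, -0.3]
opening: 0.0855
grasp_force: 0.0
```

Request:
{"api": "servo_tool", "payload": {
  "moves": [
    [0, 0, 0, 0],
    [0, 0, 0, 0],
    [0, 0, 0, 0],
    [0, 0, 0, 0],
    [0, 0, 0, 0],
    [0, 0, 0, 0],
    [0, 0, 0, 0],
    [0, 0, 0, 0],
    [0, 0, 0, 0],
    [0, 0, 0, 0]
  ],
  "claw": 0.6,
  "force": 40
}}

```text
time: 5.28
ee_pos: [0.496, -0.3375, 0.0089]
tcp_rot: [179.9, 0.0, 63.6]
wrist_force: [0.5, 0.3, 6.1]
opening: 0.0556
grasp_force: 44.5
```

Gripped at 55.6 mm, as expected for a 56 mm wide dish. Lifting it.

Request:
{"api": "servo_tool", "payload": {
  "moves": [
    [0, 0, 0.3, 0],
    [0, 0, 1, 0],
    [0, 0, 2, 0],
    [0, 0, 3.5, 0],
    [0, 0, 5, 0],
    [0, 0, 6.5, 0],
    [0, 0, 8, 0],
    [0, 0, 9.5, 0],
    [0, 0, 11, 0],
    [0, 0, 12.5, 0],
    [0, 0, 14, 0],
    [0, 0, 15.5, 0],
    [0, 0, 17, 0],
    [0, 0, 18.5, 0],
    [0, 0, 19.5, 0],
    [0, 0, 20, 0],
    [0, 0, 20, 0]
  ]
}}

```text
time: 6.7
ee_pos: [0.496, -0.3374, 0.2096]
tcp_rot: [179.9, 0.0, 63.6]
wrist_force: [-0.2, 0.4, -3.7]
opening: 0.0554
grasp_force: 43.6
```

Request:
{"api": "servo_tool", "payload": {
  "moves": [
    [0, 0.5, 0, 0],
    [0, 1.5, 0, 0.02],
    [0, 3, 0, 0.04],
    [0, 5, 0, 0.07],
    [0, 7, 0, 0.1],
    [0, 9, 0, 0.13],
    [0, 11, 0, 0.16],
    [0, 13, 0, 0.19],
    [0, 15, 0, 0.22],
    [0, 17, 0, 0.25],
    [0, 19, 0, 0.28],
    [0, 21, 0, 0.31],
    [0, 23, 0, 0.34],
    [0, 25, 0, 0.37],
    [0, 27, 0, 0.4],
    [0, 29, 0, 0.43],
    [0, 31, 0, 0.46],
    [0, 33, 0, 0.49],
    [0, 34.5, 0, 0.5],
    [0, 35, 0, 0.5]
  ]
}}

```text
time: 8.37
ee_pos: [0.4946, 0.0155, 0.2078]
tcp_rot: [-180.0, -0.0, 92.5]
wrist_force: [-0.0, 0.2, -4.1]
opening: 0.0552
grasp_force: 43.6
```

Request:
{"api": "servo_tool", "payload": {
  "moves": [
    [0, 0.5, 0, 0],
    [0, 1.5, 0, 0.02],
    [0, 3, 0, 0.05],
    [0, 5, 0, 0.08],
    [0, 7, 0, 0.11],
    [0, 9, 0, 0.14],
    [0, 11, 0, 0.17],
    [0, 13, 0, 0.2],
    [0, 15, 0, 0.23],
    [0, 17, 0, 0.26],
    [0, 19, 0, 0.29],
    [0, 21, 0, 0.32],
    [0.2, 23, 0, 0.35],
    [0.3, 25, 0, 0.38],
    [0.4, 27, 0, 0.4],
    [0.4, 29, 0, 0.42],
    [0.4, 30.5, 0, 0.43],
    [0.4, 31.2, 0, 0.43],
    [0.4, 31.2, 0, 0.43],
    [0.4, 31.2, 0, 0.43]
  ]
}}

```text
time: 10.03
ee_pos: [0.4996, 0.3244, 0.2081]
tcp_rot: [-180.0, 0.0, 116.9]
wrist_force: [-0.1, -0.2, -2.6]
opening: 0.0554
grasp_force: 43.6
```

Request:
{"api": "servo_tool", "payload": {
  "moves": [
    [0.1, 0, -1, 0],
    [0.1, 0, -2.5, 0],
    [0.1, 0, -4, 0],
    [0.1, 0, -5.5, 0],
    [0.1, 0, -7, 0],
    [0.1, 0, -8.5, 0],
    [0.1, 0, -10, 0],
    [0.1, 0, -11.2, 0],
    [0.1, 0, -12, 0],
    [0.1, 0, -12.4, 0],
    [0.1, 0, -12.4, 0],
    [0.1, 0, -12.4, 0]
  ]
}}

```text
time: 11.03
ee_pos: [0.5009, 0.3247, 0.0848]
tcp_rot: [180.0, -0.0, 116.9]
wrist_force: [-0.5, -0.9, -2.8]
opening: 0.0553
grasp_force: 43.7
```

```bash
python3 - <<'E'
from h import *
ims=[]
for n in("top","side"):
    im=snap(n,n+"2"); u=proj(n,[.5,.325,.06]).astype(int); x0=max(u[0]-50,0); y0=max(u[1]-60,0)
    ims.append(cv2.resize(im[y0:y0+120,x0:x0+100,::-1],(400,480),interpolation=cv2.INTER_CUBIC)); print(n,x0,y0)
cv2.imwrite("pics/c2.png",np.hstack(ims)); print(get_obs()["wrist_force"],get_obs()["ee_pos"])
E
```

```text
top 92 131
side 127 102
[ 0.50101892  0.04959283 -3.86360114] [0.5011143  0.32498568 0.08525499]
```

View pics/c2.png

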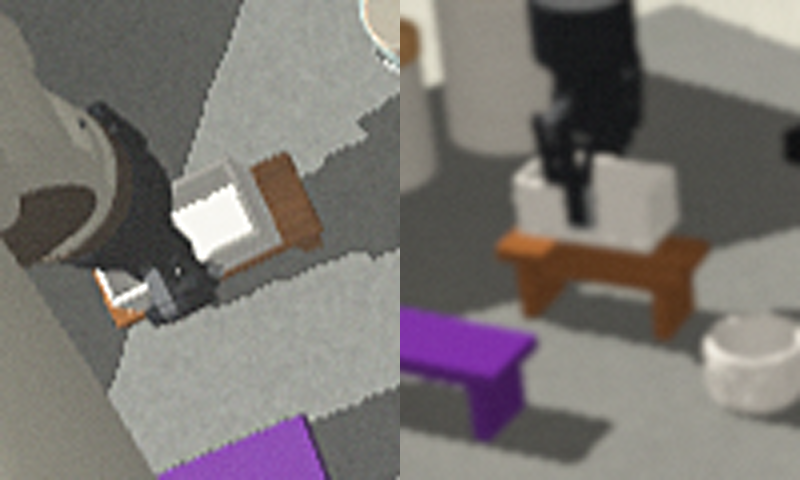

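The dish hangs just over the oak step: in the crop it is at (225,215) in the top view and (597,200) in the side view. It is lined up and centred, with fingertips well above the board. I'm lowering slowly to contact.

Request:
{"api": "servo_tool", "payload": {
  "moves": [
    [0, 0, -0.3, 0],
    [0, 0, -0.6, 0],
    [0, 0, -0.9, 0],
    [0, 0, -1.1, 0],
    [0, 0, -1.3, 0],
    [0, 0, -1.4, 0],
    [0, 0, -1.4, 0],
    [0, 0, -1.4, 0]
  ]
}}

```text
time: 11.8
ee_pos: [0.5007, 0.3247, 0.0703]
tcp_rot: [-180.0, 0.0, 116.9]
wrist_force: [0.0, 0.1, -3.8]
opening: 0.0554
grasp_force: 43.7
```

Request:
{"api": "servo_tool", "payload": {
  "moves": [
    [0, 0, -0.1, 0],
    [0, 0, -0.1, 0],
    [0, 0, -0.15, 0],
    [0, 0, -0.15, 0]
  ]
}}

```text
time: 12.13
ee_pos: [0.5007, 0.3248, 0.0689]
tcp_rot: [180.0, -0.0, 116.9]
wrist_force: [0.2, -0.0, -2.1]
opening: 0.0553
grasp_force: 43.6
```

Request:
{"api": "servo_tool", "payload": {
  "moves": [
    [0, 0, -0.05, 0],
    [0, 0, -0.1, 0],
    [0, 0, -0.1, 0]
  ]
}}

```text
time: 12.38
ee_pos: [0.5007, 0.3248, 0.0689]
tcp_rot: [179.9, -0.0, 116.9]
wrist_force: [-3.4, -2.2, 5.6]
opening: 0.0556
grasp_force: 44.6
```

Request:
{"api": "servo_tool", "payload": {
  "moves": [
    [0, 0, 0, 0],
    [0, 0, 0, 0],
    [0, 0, 0, 0],
    [0, 0, 0, 0],
    [0, 0, 0, 0],
    [0, 0, 0, 0],
    [0, 0, 0, 0],
    [0, 0, 0, 0],
    [0, 0, 0, 0],
    [0, 0, 0, 0]
  ],
  "claw": 0
}}

```text
time: 13.22
ee_pos: [0.5007, 0.3247, 0.0678]
tcp_rot: [180.0, 0.0, 116.9]
wrist_force: [0.5, -0.9, -1.2]
opening: 0.0851
grasp_force: 0.0
```

Request:
{"api": "servo_tool", "payload": {
  "moves": [
    [0, 0, 0.5, 0],
    [0, 0, 1.5, 0],
    [0, 0, 3, 0],
    [0, 0, 4.5, 0],
    [0, 0, 6, 0],
    [0, 0, 7.5, 0],
    [0, 0, 9, 0],
    [0, 0, 10.5, 0],
    [0, 0, 12, 0],
    [0, 0, 13.5, 0],
    [0, 0, 14.5, 0],
    [0, 0, 15, 0]
  ]
}}

```text
time: 14.22
ee_pos: [0.5011, 0.325, 0.2202]
tcp_rot: [179.8, -0.0, 116.9]
wrist_force: [-0.1, 0.0, -0.1]
opening: 0.0852
grasp_force: 0.0
```

Request:
{"api": "servo_tool", "payload": {
  "moves": [
    [0.2, -1, 0, -0.02],
    [0.5, -3, 0, -0.06],
    [0.9, -5.5, 0, -0.12],
    [1.3, -8, 0, -0.18],
    [1.7, -10.5, 0, -0.24],
    [2.1, -13, 0, -0.3],
    [2.5, -15.5, 0, -0.36],
    [2.9, -18, 0, -0.42],
    [3.3, -20.5, 0, -0.48],
    [3.7, -23, 0, -0.54],
    [4.1, -25.5, 0, -0.6],
    [4.5, -28, 0, -0.66],
    [4.9, -30.5, 0, -0.71],
    [5.3, -32, 0, -0.73],
    [5.3, -32.7, 0, -0.73],
    [5.3, -32.7, 0, -0.73],
    [5.3, -32.7, 0, -0.73]
  ]
}}

```text
time: 15.63
ee_pos: [0.5533, -0.0023, 0.2173]
tcp_rot: [-180.0, -0.0, 75.1]
wrist_force: [-0.7, 0.7, 0.6]
opening: 0.0853
grasp_force: 0.0
```

```bash
python3 - <<'E'
from h import *
o=get_obs(); print(o["ee_pos"],o["tcp_rot"])
rows=[]
for n in("top","side"):
    im=snap(n,n+"3"); row=[]
    for c,s in(([.5,.325,.08],(100,75)),([.555,0,.02],(100,75))):
        u=proj(n,c).astype(int); x0=max(u[0]-50,0); y0=max(u[1]-37,0); print(n,x0,y0)
        row.append(cv2.resize(im[y0:y0+75,x0:x0+100,::-1],(400,300),interpolation=cv2.INTER_CUBIC))
    rows.append(np.hstack(row))
cv2.imwrite("pics/c3.png",np.vstack(rows))
E
```

```text
[ 0.55328339 -0.00228162  0.21732754] [-1.79950979e+02 -1.41125806e-03  7.50887642e+01]
top 90 153
top 215 137
side 126 119
side 219 170
```

View pics/c3.png

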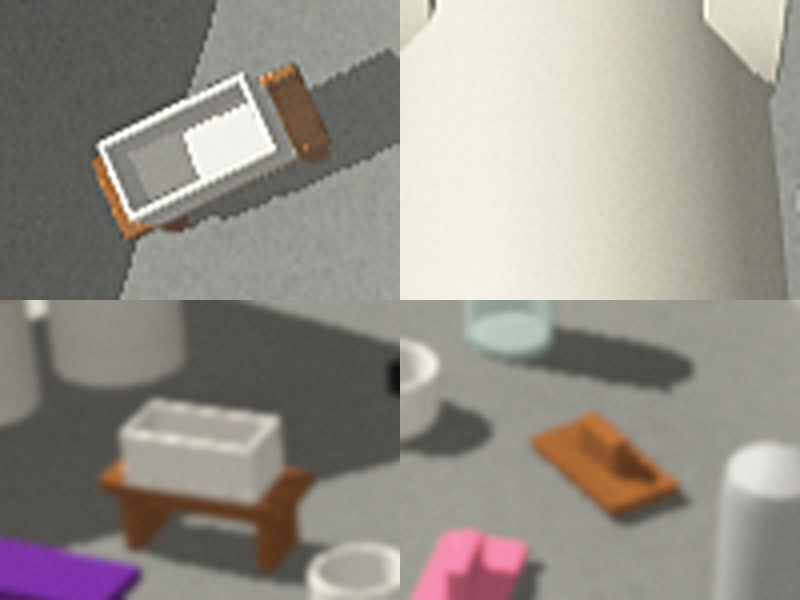

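The dish stands level on the oak step: in the crop its rim corners in the top view are (98,145), (243,73), (278,150) and (135,220). The lid, seen only from the side at (605,462), has not moved.

```bash
python3 - <<'E'
from h import *
a=np.array([(98,145),(243,73),(278,150),(135,220)])/4+[90,153]-.4
Q=np.array([onplane("top",u,.104)[:2] for u in a]); e=Q[1]-Q[0]+Q[2]-Q[3]
print("dish rim",Q.mean(0).round(4),[round(np.linalg.norm(Q[i]-Q[i-1])*1e3) for i in range(4)],np.degrees(np.arctan2(e[1],e[0])).round(1))
b=np.array([(120,130),(158,100),(282,118)])/4+[126,119]-.4
for u,v in zip(a,b): print("tri",tri(u,v)[0].round(3))
print("handle top",onplane("top",(264.6,172.4),.039).round(4))
im=cv2.imread("pics/top0.png"); c=im[155:192,240:290]
hsv=cv2.cvtColor(c,cv2.COLOR_BGR2HSV).astype(int); m=((hsv[...,0]<20)&(hsv[...,1]>110)&(hsv[...,2]>60)).astype(np.uint8)*255
k=max(cv2.findContours(m,0,1)[0],key=cv2.contourArea); r=cv2.minAreaRect(k); print(r)
print("slab rect",onplane("top",np.array(r[0])+[240,155],.013).round(4))
s=cv2.imread("pics/side3.png"); c=s[170:245,219:319]
hsv=cv2.cvtColor(c,cv2.COLOR_BGR2HSV).astype(int); m=((hsv[...,0]<20)&(hsv[...,1]>110)&(hsv[...,2]>60)).astype(np.uint8)*255
k=max(cv2.findContours(m,0,1)[0],key=cv2.contourArea); print(cv2.boundingRect(k))
# expected side pixels of the lid model points at the guess
C=np.array([.5575,0,0]);th=np.radians(75);X=np.array([np.sin(th),-np.cos(th),0]);Y=np.array([np.cos(th),np.sin(th),0])
for sx,sy,z in((1,1,.013),(1,-1,.013),(-1,-1,.013),(-1,1,.013)): 
    P=C+sx*.028*X+sy*.052*Y+[0,0,z]; print(P.round(3),proj("top",P).round(1),proj("side",P).round(1))
E
```

```text
dish rim [0.4997 0.3249] [55, 103, 55, 100] -63.0
tri [0.496 0.407 0.069]
tri [0.508 0.312 0.125]
tri [0.502 0.25  0.133]
handle top [0.5567 0.0015 0.039 ]
((24.539419174194336, 18.4771785736084), (36.974586486816406, 19.711193084716797), 14.931418418884277)
slab rect [0.5585 0.0021 0.013 ]
(33, 28, 36, 26)
[0.598 0.043 0.013] [250.1 159.5] [268.5 197.7]
[ 0.571 -0.057  0.013] [286.1 169.1] [289.5 215.3]
[ 0.517 -0.043  0.013] [280.8 188.4] [272.  221.5]
[0.544 0.057 0.013] [244.6 178.6] [251.6 203.2]
```

Request:
{"api": "servo_tool", "payload": {
  "moves": [
    [0.2, 0.2, -1, 0],
    [0.4, 0.3, -3, 0],
    [0.4, 0.3, -5, 0],
    [0.4, 0.3, -7, 0],
    [0.4, 0.3, -9, 0],
    [0.4, 0.3, -11, 0],
    [0.4, 0.3, -13, 0],
    [0.4, 0.3, -15, 0],
    [0.4, 0.3, -16, 0],
    [0.4, 0.3, -16, 0],
    [0.4, 0.3, -16, 0],
    [0.4, 0.3, -16, 0]
  ]
}}

```text
time: 16.73
ee_pos: [0.5582, 0.0011, 0.0589]
tcp_rot: [179.9, -0.0, 75.1]
wrist_force: [0.3, -0.6, -0.7]
opening: 0.0852
grasp_force: 0.0
```

Request:
{"api": "servo_tool", "payload": {
  "moves": [
    [0, 0, -1, 0],
    [0, 0, -2, 0],
    [0, 0, -3, 0],
    [0, 0, -3.8, 0],
    [0, 0, -4.2, 0],
    [0, 0, -4.2, 0],
    [0, 0, -4.2, 0],
    [0, 0, -4.2, 0],
    [0, 0, -4.2, 0]
  ]
}}

```text
time: 17.48
ee_pos: [0.558, 0.0007, 0.0163]
tcp_rot: [180.0, -0.0, 75.1]
wrist_force: [0.7, 0.4, 0.2]
opening: 0.0854
grasp_force: 0.0
```

Request:
{"api": "servo_tool", "payload": {
  "moves": [
    [0, 0, 0, 0],
    [0, 0, 0, 0],
    [0, 0, 0, 0],
    [0, 0, 0, 0],
    [0, 0, 0, 0],
    [0, 0, 0, 0],
    [0, 0, 0, 0],
    [0, 0, 0, 0],
    [0, 0, 0, 0],
    [0, 0, 0, 0],
    [0, 0, 0, 0],
    [0, 0, 0, 0],
    [0, 0, 0, 0],
    [0, 0, 0, 0]
  ],
  "claw": 1,
  "force": 60
}}

```text
time: 18.65
ee_pos: [0.5578, 0.0007, 0.016]
tcp_rot: [180.0, -0.0, 75.1]
wrist_force: [0.3, 0.9, 2.8]
opening: 0.013
grasp_force: 59.3
```

The opening is 13 mm on the 14 mm bar, so the handle is held. Lifting.

Request:
{"api": "servo_tool", "payload": {
  "moves": [
    [0, 0, 0.3, 0],
    [0, 0, 1, 0],
    [0, 0, 2, 0],
    [0, 0, 3.5, 0],
    [0, 0, 5, 0],
    [0, 0, 6.5, 0],
    [0, 0, 8, 0],
    [0, 0, 9.5, 0],
    [0, 0, 11, 0],
    [0, 0, 12.5, 0],
    [0, 0, 14, 0],
    [0, 0, 15.5, 0],
    [0, 0, 17, 0],
    [0, 0, 18.5, 0],
    [0, 0, 19.5, 0],
    [0, 0, 20, 0],
    [0, 0, 20, 0]
  ]
}}

```text
time: 20.07
ee_pos: [0.558, 0.0007, 0.2171]
tcp_rot: [179.9, -0.0, 75.1]
wrist_force: [0.4, -0.5, -1.1]
opening: 0.0125
grasp_force: 58.7
```

Request:
{"api": "servo_tool", "payload": {
  "moves": [
    [0, 0.5, 0, 0],
    [-0.2, 2, 0, 0.03],
    [-0.5, 4, 0, 0.08],
    [-0.8, 6, 0, 0.13],
    [-1.1, 8, 0, 0.18],
    [-1.5, 10, 0, 0.23],
    [-1.9, 12, 0, 0.28],
    [-2.3, 14, 0, 0.33],
    [-2.7, 16, 0, 0.38],
    [-3.1, 18, 0, 0.43],
    [-3.5, 20, 0, 0.48],
    [-3.9, 22, 0, 0.53],
    [-4.3, 24, 0, 0.58],
    [-4.7, 26, 0, 0.63],
    [-5.1, 28, 0, 0.68],
    [-5.4, 30, 0, 0.71],
    [-5.7, 31.5, 0, 0.73],
    [-5.7, 32.4, 0, 0.73],
    [-5.7, 32.4, 0, 0.73],
    [-5.7, 32.4, 0, 0.73]
  ]
}}

```text
time: 21.73
ee_pos: [0.5006, 0.3247, 0.2153]
tcp_rot: [-179.9, 0.0, 116.9]
wrist_force: [0.4, -0.3, -1.8]
opening: 0.0129
grasp_force: 58.7
```

```bash
python3 - <<'E'
from h import *
o=get_obs(); print(o["ee_pos"],o["tcp_rot"])
ims=[]
for n in("top","side"):
    im=snap(n,n+"4"); u=proj(n,[.5,.325,.15]).astype(int); x0=max(u[0]-50,0); y0=max(u[1]-75,0); print(n,x0,y0)
    ims.append(cv2.resize(im[y0:y0+150,x0:x0+100,::-1],(400,600),interpolation=cv2.INTER_CUBIC))
cv2.imwrite("pics/c4.png",np.hstack(ims))
E
```

```text
[0.50061281 0.32465089 0.2152768 ] [-1.79948769e+02  2.22289189e-02  1.16917087e+02]
top 79 111
side 124 59
```

View pics/c4.png

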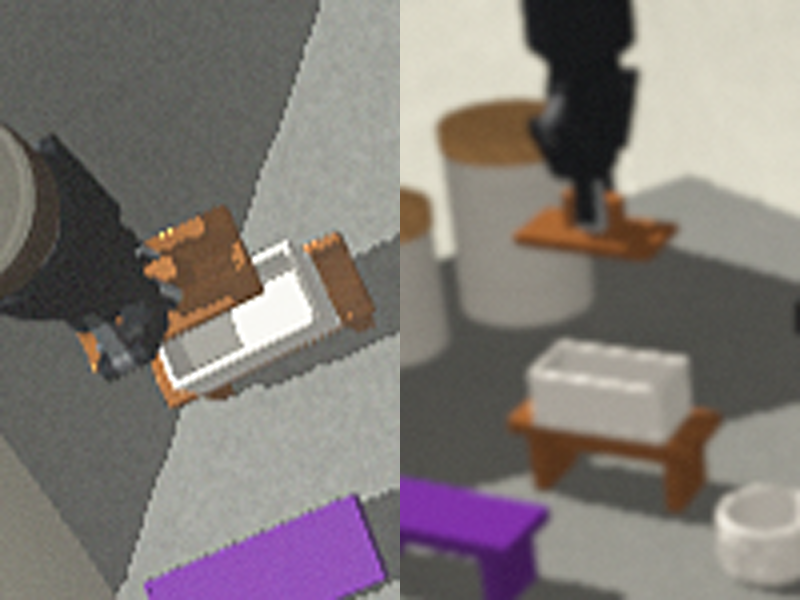

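The lid hangs level above the dish. In the crop its right-end corners in the top view are (225,205) and (262,293), and the side-view corners are (514,238), (677,228) and (652,257). I'm comparing these with a lid centred on the tool.

```bash
python3 - <<'E'
from h import *
o=get_obs(); C=np.array(o["ee_pos"]); th=np.radians(117);X=np.array([np.sin(th),-np.cos(th),0]);Y=np.array([np.cos(th),np.sin(th),0])
z=C[2]-.016+.013
# X points +x,+y side ; -Y is image right in top
def XY(n,u,z): 
    d=onplane(n,u,z)-C; return np.round([d@X*1e3,d@Y*1e3],1)
t=lambda p:np.array(p)/4+[79,111]-.4
s=lambda p:(np.array(p)-[400,0])/4+[124,59]-.4
print("lid top(28,-52),(-28,-52):",XY("top",t((225,205)),z),XY("top",t((262,293)),z))
print("lid side exp (-28,52)?:",[XY("side",s(p),z) for p in((514,238),(545,208),(677,228),(652,250))])
for sx in(1,-1):
  for sy in(1,-1):
    print(sx*28,sy*52,"exp crop side",((proj("side",C*[1,1,0]+[0,0,z]+sx*.028*X+sy*.052*Y)-[124,59]+.4)*4+[400,0]).round(0),"rim exp",((proj("side",C*[1,1,0]+[0,0,.104]+sx*.028*X+sy*.052*Y)-[124,59]+.4)*4+[400,0]).round(0),((proj("top",C*[1,1,0]+[0,0,.104]+sx*.028*X+sy*.052*Y)-[79,111]+.4)*4).round(0))
E
```

```text
lid top(28,-52),(-28,-52): [ 26.3 -50.8] [-28.9 -49.2]
lid side exp (-28,52)?: [array([-39.8,  46.4]), array([17. , 50.5]), array([ 10.3, -55.2]), array([-31.1, -54.1])]
28 52 exp crop side [550. 202.] rim exp [564. 338.] [143. 310.]
28 -52 exp crop side [683. 218.] rim exp [692. 356.] [290. 238.]
-28 52 exp crop side [514. 231.] rim exp [531. 370.] [178. 389.]
-28 -52 exp crop side [651. 248.] rim exp [662. 388.] [326. 316.]
```

Request:
{"api": "servo_tool", "payload": {
  "moves": [
    [0, 0, -0.5, 0],
    [0, 0, -1.3, 0],
    [0, 0, -2.2, 0],
    [0, 0, -3.1, 0],
    [0, 0, -4, 0],
    [0, 0, -4.9, 0],
    [0, 0, -5.7, 0],
    [0, 0, -6.4, 0],
    [0, 0, -7, 0],
    [0, 0, -7.4, 0],
    [0, 0, -7.6, 0],
    [0, 0, -7.6, 0],
    [0, 0, -7.6, 0],
    [0, 0, -7.6, 0]
  ]
}}

```text
time: 23.0
ee_pos: [0.5009, 0.3249, 0.1403]
tcp_rot: [180.0, -0.0, 116.9]
wrist_force: [-0.1, -0.2, -0.9]
opening: 0.0129
grasp_force: 58.7
```

```bash
python3 - <<'E'
from h import *
o=get_obs(); print(o["ee_pos"],o["tcp_rot"],o["wrist_force"])
ims=[]
for n in("top","side"):
    im=np.mean([camera(n).astype(float) for _ in range(4)],0).astype(np.uint8); cv2.imwrite(f"pics/{n}5.png",im[:,:,::-1])
    u=proj(n,[.5,.325,.11]).astype(int); x0=max(u[0]-33,0); y0=max(u[1]-40,0); print(n,x0,y0)
    ims.append(cv2.resize(im[y0:y0+80,x0:x0+66,::-1],(396,480),interpolation=cv2.INTER_CUBIC))
cv2.imwrite("pics/c5.png",np.hstack(ims))
C=np.array(o["ee_pos"]); th=np.radians(117);X=np.array([np.sin(th),-np.cos(th),0]);Y=np.array([np.cos(th),np.sin(th),0])
x0,y0
for sx in(1,-1):
  for sy in(1,-1):
    f=lambda n,z:proj(n,C*[1,1,0]+[0,0,z]+sx*.028*X+sy*.052*Y)
    print(sx,sy,[((f("side",z)-[x0,y0]+.5)*6+[396,0]).round(0).tolist() for z in(C[2]-.003,C[2]-.012,.104)])
E
```

```text
[0.50086179 0.32488127 0.14029151] [ 1.79955802e+02 -5.48113384e-03  1.16928270e+02] [-0.1177942  -0.20882861 -0.91459267]
top 102 148
side 142 107
1 1 [[527.0, 158.0], [529.0, 175.0], [534.0, 219.0]]
1 -1 [[721.0, 184.0], [722.0, 201.0], [725.0, 245.0]]
-1 1 [[476.0, 204.0], [478.0, 221.0], [484.0, 266.0]]
-1 -1 [[675.0, 232.0], [677.0, 249.0], [680.0, 295.0]]
```

View pics/c5.png

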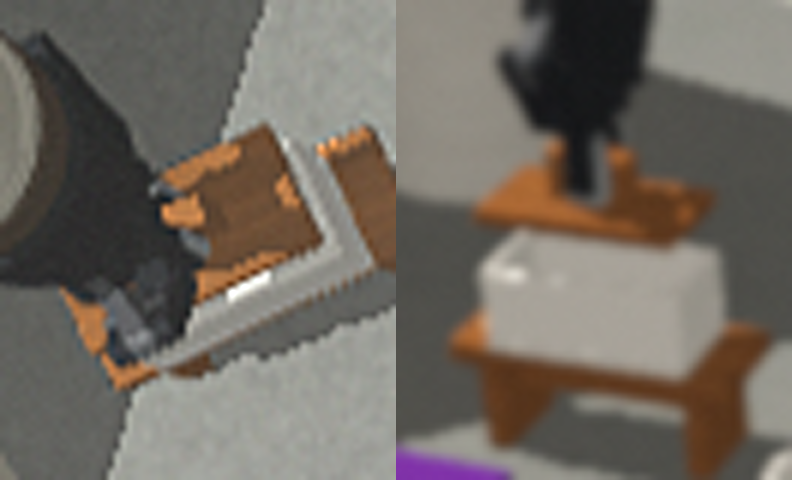

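The lid floats level and parallel over the dish. In the side crop its left corner is (478,210) and the lower near-right one is (678,246), with a visible gap to the rim corner at (482,268). All are within 1–2 px of the computed lid and rim. The gap is about 19 mm, so I'm going down a further 9 mm.

Request:
{"api": "servo_tool", "payload": {
  "moves": [
    [0, 0, -0.2, 0],
    [0, 0, -0.4, 0],
    [0, 0, -0.6, 0],
    [0, 0, -0.8, 0],
    [0, 0, -0.9, 0],
    [0, 0, -0.9, 0],
    [0, 0, -0.9, 0],
    [0, 0, -0.9, 0],
    [0, 0, -0.9, 0],
    [0, 0, -0.9, 0],
    [0, 0, -0.9, 0],
    [0, 0, -0.9, 0]
  ]
}}

```text
time: 24.4
ee_pos: [0.5007, 0.3248, 0.1308]
tcp_rot: [180.0, 0.0, 116.9]
wrist_force: [0.6, 0.5, -1.5]
opening: 0.0126
grasp_force: 58.7
```

```bash
python3 - <<'E'
from h import *
o=get_obs(); print(o["ee_pos"],o["tcp_rot"],o["wrist_force"],o["qd"])
ims=[]
for n in("top","side"):
    im=np.mean([camera(n).astype(float) for _ in range(4)],0).astype(np.uint8); cv2.imwrite(f"pics/{n}6.png",im[:,:,::-1])
    u=proj(n,[.5,.325,.11]).astype(int); x0=max(u[0]-33,0); y0=max(u[1]-40,0)
    ims.append(cv2.resize(im[y0:y0+80,x0:x0+66,::-1],(396,480),interpolation=cv2.INTER_CUBIC))
cv2.imwrite("pics/c6.png",np.hstack(ims))
C=np.array(o["ee_pos"]); th=np.radians(117);X=np.array([np.sin(th),-np.cos(th),0]);Y=np.array([np.cos(th),np.sin(th),0])
for sx,sy in((-1,1),(-1,-1),(1,-1)):
    f=lambda n,z:proj(n,C*[1,1,0]+[0,0,z]+sx*.028*X+sy*.052*Y)
    print(sx,sy,[((f("side",z)-[x0,y0]+.5)*6+[396,0]).round(0).tolist() for z in(C[2]-.003,C[2]-.012,.104)])
E
```

```text
[0.50069057 0.3247639  0.13084963] [1.79995406e+02 9.26859113e-04 1.16927742e+02] [ 0.59159991  0.51660307 -1.49329161] [ 0.04685288  0.05014943 -0.1126606   0.02735463 -0.02073245  0.04537639]
-1 1 [[478.0, 222.0], [480.0, 239.0], [483.0, 267.0]]
-1 -1 [[677.0, 250.0], [678.0, 267.0], [680.0, 295.0]]
1 -1 [[722.0, 202.0], [723.0, 218.0], [725.0, 246.0]]
```

View pics/c6.png

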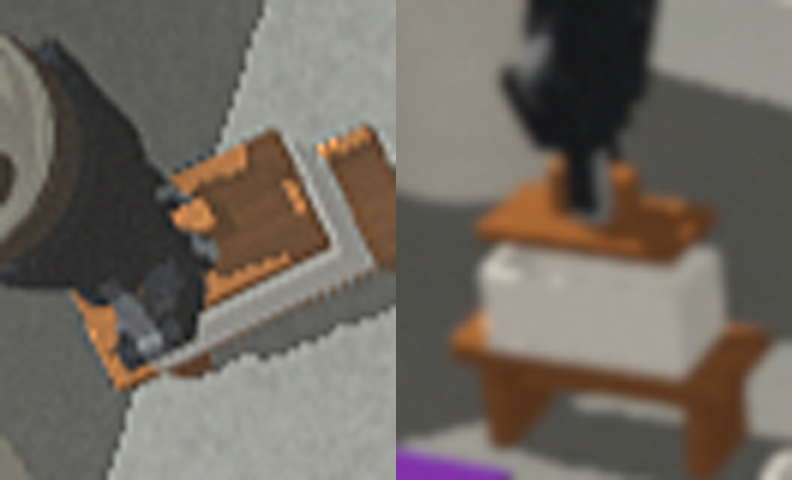

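The lid sits close above the dish with a gap still visible in the side crop (lower slab edge from (480,243) to (678,262), rim at about 268 to 295). The slope of that edge differs slightly from the expected one, so I'm checking the tilt with an edge fit.

```bash
python3 - <<'E'
from h import *
o=get_obs(); C0=np.array(o["ee_pos"]); th=np.radians(117);X=np.array([np.sin(th),-np.cos(th),0]);Y=np.array([np.cos(th),np.sin(th),0])
for i,tz in((4,.2153),(5,.1403),(6,.1308)):
    im=cv2.imread(f"pics/side{i}.png"); h=cv2.cvtColor(im,cv2.COLOR_BGR2HSV).astype(int); m=(h[...,0]<22)&(h[...,1]>100)
    C=C0*[1,1,0]; f=lambda sy,z:proj("side",C+[0,0,z]-.028*X+sy*.052*Y)
    a,b=f(1,tz-.012),f(-1,tz-.012); us=np.arange(int(a[0])+3,int(b[0])-2); vs=[]
    for u in us:
        e=a[1]+(b[1]-a[1])*(u-a[0])/(b[0]-a[0]); w=np.where(m[int(e)-6:int(e)+5,u])[0]; vs.append(w.max()+int(e)-6+.5 if len(w) else np.nan)
    vs=np.array(vs); k=~np.isnan(vs); p=np.polyfit(us[k],vs[k],1); r=vs[k]-np.polyval(p,us[k]); k2=abs(r)<1; p=np.polyfit(us[k][k2],vs[k][k2],1)
    print(i,"slope obs",p[0].round(3),"exp",((b[1]-a[1])/(b[0]-a[0])).round(3),"mid offset px",(np.polyval(p,(a[0]+b[0])/2)-(a[1]+b[1])/2).round(2),len(vs),k2.sum())
s=np.linalg.norm(f(0,.12)-f(0,.11))/10; print("px per mm height",s.round(3))
E
```

```text
4 slope obs 0.143 exp 0.127 mid offset px 0.31 29 29
5 slope obs 0.119 exp 0.14 mid offset px -0.03 28 28
6 slope obs 0.141 exp 0.141 mid offset px -0.23 28 28
px per mm height 0.312
```

The lid is level (observed and expected slope both 0.141), and its height is within 1 mm of the computed one, so the gap is about 11 mm. Handing in.

```bash
python3 -c "
from workcell import *
print(job_done())"
```

```text
the job is handed in; nothing more can be done
None
```

The job is handed in: the dish stands released in the middle of the oak step, lined up with it, and the lid is held level by its handle about 11 mm above the rim, centred to within about 2 mm by the camera views; no verdict was returned.

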